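Box the grown crystal and snap the sliding lid home

ROBOT

A 6-joint arm with a two-finger parallel gripper is mounted at the origin on the work surface. World frame = base frame: x ahead of the robot, y to its left, z up, the work surface at z = 0. Lengths are in m, angles in rad, forces in N, time in s.
With the tool pointing down it reaches from about 0.425 to 0.925 m from the base axis. Payload 12.5 kg.
Tool frame: the origin (TCP) lies midway between the tips of the shut fingers; the grasp point (between the pads) lies 19 mm behind it; z points along the fingers, y is the direction in which the jaws open and shut (so a half turn about z gives the same grasp; the last joint's range is limited). The gripper opens to 85 mm and grips with 20 to 120 N. Pads are 22 mm wide; open, the fingers measure 114 mm over their backs; the gripper's body (76 mm by 85 mm) begins 54 mm behind the grasp point. The pads swing forward as they close: fully open they stand 13 mm farther back than shut.
Start: joints at [1.038, 0.491, 1.559, -0, 1.092, -0.106], TCP at [0.259, 0.569, 0.231] pointing down, gripper open.
Joint ranges: [-3.1, 3.1], [-0.84, 2.19], [0.05, 2.79], [-1.13, 4.28], [0.06, 2.93], [-2.69, 2.69]. Speed limits (rad/s): [2.22, 2.22, 2.79, 3.14, 3.14, 3.14].

INTERFACE

Orientations are given as a rotation vector (axis times angle).
In Python, from plant import status, vision, bot gives the robot as it stands.
- The arm moves only by the tool step_arm, never from a script. Its argument "motion" is one flat list of numbers, 7 for each row, row after row: the shift along the world's x, y, z in mm, then the turn, a rotation vector about the world's x, y, z in rad, then the finger opening in mm, from 0 to 85.4. A call has 1 to 20 rows; each row is the pose to reach, as a shift and turn from the pose commanded when the call began; what a row does not reach only later rows make up. A row lasts 1/10 s, in which the tool goes at most 50 mm and 8.59 degrees, less where a joint would pass 70% of its speed; a pose out of reach is approached as far as the arm can. A call with a gripper value outside its range is refused whole. The fingers move at their own pace and stop on an object; "force" is the grip in N (left out, the last holds). Time passes only in rows, so rows that repeat a pose let the fingers close. It gives the time, the measured TCP pose, the force and the opening at its end, in the units of the state.
- status.sense(): the state, without advancing time (a new reading comes with each control period).
- vision.capture(name): name is "side" or "top"; returns a dict with "color" (400x640x3 uint8, blue, green, red), "range_z" (400x640 float32, m along the optical axis (not along the pixel's ray), 0 where there is no reading), "intrinsics" (3x3 intrinsics, pixels), "camera_from_world" (4x4, takes a point from world to camera coordinates). Camera axes: x right, y down, z forward; pixel columns grow to the right and rows downward; lengths in m; the calibration is good to about 2 mm. A picture is of the moment at which its call begins.
- bot.close_job(): hands the job in, once; it reports no verdict.
The state is a dict: "time_s": time; "joints": joint angles; "dq": joint speeds; "effort": joint torques, N m; "tcp_pos": TCP position; "orientation": TCP orientation; "contact_force": force on the tool from outside, world axes, zero at the start; "torque": the same for the moment, N m; "grip_width": finger opening in m.
Only numpy, scipy, OpenCV 4.12 (cv2) and the standard library are available. Lean on these libraries where they do the work, as an engineer would, in place of code of your own. Each camera call takes 0.05 s, during which the arm holds its last target. There are 200 camera calls.

TASK

Put the six-sided pointed crystal into the open wooden specimen box, then slide the box's lid shut along its grooves, over the small ridge at the end, so that it stays snapped in, lightly squeezing the rubber stop by itself when you let go. Push firmly enough to get over the ridge but do not ram the rubber stop, and leave the other things where they stand.

Things in the scene. Friction and masses are not known exactly. Their poses are not given: they have to be found in the camera images.
- crystal_center (a point): centre (half-way up) of the crystal: a white-grey, marble-like six-sided prism, 26 mm across the flats, 30 mm across the corners, 34 mm tall with a tapered point from 20 mm up, about 45 g, loose, standing upright on the table. A smooth flat round pebble and a small capped glass vial stand in similar places; which is where varies. z = up along the crystal.
- box: specimen box of brown wood, screwed down: 280 long (its x) x 124 wide (y) x 56 tall; origin at the centre of its underside; x = the way the lid closes, towards the end block. Side walls 8 thick, inside 108 wide, 100 between the lips over the lid grooves. Open on top between the lid's leading edge and the end block (opening 88 to 143 long at the start).
- opening (a point): point on the box's cork floor (7 mm above the table) below the opening, at the box centre: put the crystal here. The end block, as tall as the box, fills its width; it is adjustable, its face 64 to 104 mm ahead of the box centre (not measured), and carries, 21 mm back towards the lid, a ledge 36 mm high with the ridge, and at lid height the rubber stop.
- nub (a point): centre of the dark wooden thumb bar on the lid: 12 (box x) x 60 (box y) x 16 tall, from the lid's top at 49 mm above the table up to 65 mm; axes as the box's. The lid's leading edge is 95 mm ahead of it, its rear edge 135 mm behind. Push the bar's rear face (6 mm behind this point) along box +x, or pinch it.
- lid (a joint): how far the lid (wood, 230 x 105 x 5 mm) has slid towards closed, m: 0 to 0.015 at the start (open), 0.117 to 0.159 when snapped in, depending on the end block. It rubs with 1.5 N. About 10 mm before that a bead under its leading edge meets the sprung ridge: 9 to 12 N in all to force over, then it gives way and the ridge springs up behind the bead and keeps the lid in.
- stop (a joint): how far the black rubber stop strip on the end block is squeezed, m: 0 = untouched. It resists with 4 N per mm. With the lid snapped in, the ridge keeps it squeezed about 1.6 mm (6 N) without any push. Squeezed past 3.8 mm (15 N) counts as rammed: a push of some 13 to 15 N at the end is right.
- pebble_mid (a point): bystander: centre of a grey round pebble, 50 mm across, 20 tall
- vial_mid (a point): bystander: middle of a small capped glass vial, 32 mm across, 55 tall
- bowl_mid (a point): bystander: middle of a glass bowl, 140 mm across, 70 tall
- beaker_mid (a point): bystander: middle of an empty glass beaker, 64 mm across, 85 tall
- jar_mid (a point): bystander: middle of a capped jar, 60 mm across, 90 tall
- dish_mid (a point): bystander: middle of a flat glass dish, 84 mm across, 14 tall
- spoon_grip (a point): bystander: handle of a steel spoon lying flat, 160 mm long
Mind the look-alikes: they are no part of the job. There is more than one size of the part that bears crystal_center; the job needs the smallest.

How it is judged:
On the way, in this order (a step that is already met when the one before it is completed fails the run):
1. the crystal lies in the box, let go, while the lid is still open (x of crystal_center in the frame of box between -0.13 and 0.11 m and y of crystal_center in the frame of box between -0.053 and 0.053 m and z of crystal_center in the frame of box between 0 and 0.03 m and contact force between crystal and the fingers below 0.05 N and value of joint lid below 0.1 m), for 0.2 s.
2. the lid is over the ridge and squeezes the rubber stop (value of joint lid above 0.108 m and value of joint stop above 0.0008 m), for 0.2 s.
At the end, for the whole second after the job is handed in: The crystal rests inside the box under the lid (its centre less than 30 mm above the box's underside); the lid is past the ridge and at rest, and, untouched, keeps the rubber stop squeezed by at least 0.8 mm (about 1.6 mm is normal) (all of step 2 and x of crystal_center in the frame of box between -0.13 and 0.11 m and y of crystal_center in the frame of box between -0.053 and 0.053 m and z of crystal_center in the frame of box between 0 and 0.03 m and velocity of joint lid below 0.005 m/s and linear speed of crystal below 0.02 m/s).
It fails at once if the rubber stop is rammed (squeezed more than 3.8 mm, about 15 N) (value of joint stop above 0.0038 m).
It fails at once if another thing is moved more than 30 mm (distance of any of pebble_mid, vial_mid, bowl_mid, beaker_mid, jar_mid, dish_mid, spoon_grip from where it was at the start of the episode above 0.03 m).
It also fails if it takes over 58 s, if anything falls off the work surface, if the arm or the gripper's body presses on something with over 40 N, if the wrist force passes 120 N, or if a joint passes its speed limit or range.

## Working session

There is one attempt and no reset: what is moved stays moved. The work goes in short steps, Python scripts to look and compute and a tool call to move; the robot and the scene stay as the last step left them, time stands still between calls to the robot, and variables do not carry over. Pictures are saved under pics/ and viewed, about 8 in all and at most 12, crops included, and the job is handed in when it is done.

Besides the shell and the picture viewer there is one more tool, called after "Emit:" as a command line: name --argument value ..., lists and objects as JSON in quotes. step_arm: Moves the arm, as the interface text tells. Its arguments: {"type":"object","properties":{"motion":{"type":"array"},"force":{"type":"number"}},"required":["motion"]}

```bash
mkdir -p pics; cat > h.py <<'E'
import numpy as np, cv2
from plant import status, vision, bot
def cap(n,f=None):
    d=vision.capture(n); np.savez('/tmp/%s.npz'%n,**d)
    if f: cv2.imwrite('pics/'+f,d['color'])
    return d
def load(n): return dict(np.load('/tmp/%s.npz'%n))
def ray(d,u,v,z):
    T=d['camera_from_world'];R=T[:3,:3];c=-R.T@T[:3,3]
    r=R.T@np.linalg.inv(d['intrinsics'])@np.array([u,v,1.])
    return c+r*(z-c[2])/r[2]
def cloud(d):
    h,w=d['range_z'].shape;u,v=np.meshgrid(np.arange(w),np.arange(h))
    p=np.stack([u,v,np.ones_like(u)],-1)@np.linalg.inv(d['intrinsics']).T*d['range_z'][...,None]
    T=d['camera_from_world'];return (p-T[:3,3])@T[:3,:3]
def proj(d,p):
    T=d['camera_from_world'];q=d['intrinsics']@(T[:3,:3]@np.asarray(p)+T[:3,3]);return q[:2]/q[2]
E
python3 - <<'E'
from h import *
for n in('top','side'):
    d=cap(n,n+'0.png'); T=d['camera_from_world']; print(n,d['intrinsics'].tolist(),-T[:3,:3].T@T[:3,3],T[:3,:3].round(3).tolist())
print(status.sense())
E
```

```text
top [[507.3095833954547, 0.0, 318.61411411067246], [0.0, 507.3095833954547, 201.29132811090344], [0.0, 0.0, 1.0]] [0.3729703 0.0078443 1.3212435] [[-0.027, -1.0, 0.004], [-0.991, 0.026, -0.128], [0.128, -0.007, -0.992]]
side [[418.38600787653394, 0.0, 313.8946367467298], [0.0, 418.38600787653394, 200.6028707975102], [0.0, 0.0, 1.0]] [0.4730253  0.71786471 0.84497717] [[-0.994, -0.11, 0.006], [-0.086, 0.737, -0.671], [0.069, -0.667, -0.742]]
{'time_s': 0.1, 'joints': array([ 1.03843347e+00,  4.91516142e-01,  1.55940899e+00, -1.71298580e-05,
        1.09172138e+00, -1.05620555e-01]), 'dq': array([ 0.00068258, -0.00105698, -0.00123419, -0.00216679, -0.00072273,
        0.00142954]), 'effort': array([ 3.52775816e-03, -6.19444156e+01, -2.62030417e+01, -5.37080371e-05,
        2.76148370e-03, -6.93343895e-05]), 'tcp_pos': array([0.2585778 , 0.56876692, 0.23076865]), 'orientation': array([-6.65171322e-01, -3.07004286e+00,  1.57922295e-03]), 'contact_force': array([0.7845831 , 0.34005575, 0.49676709]), 'torque': array([-0.01702208, -0.02659018,  0.01893847]), 'grip_width': 0.08538808495382841}
```

View pics/top0.png

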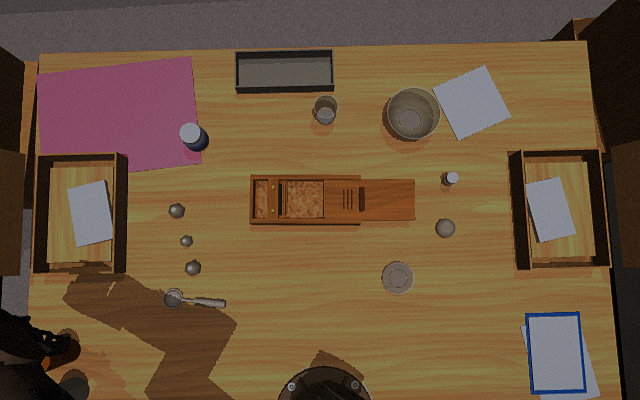

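View pics/side0.png

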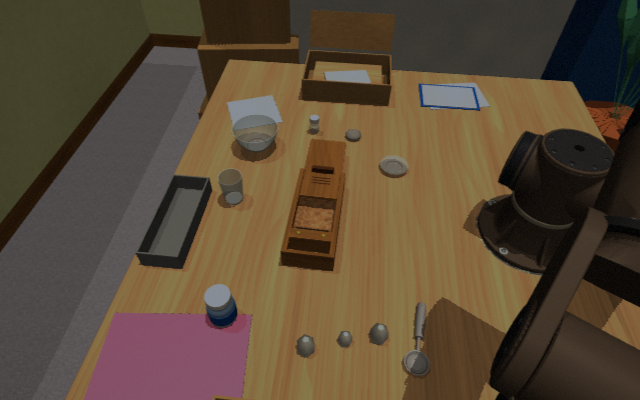

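Top view: the box spans about (250–361, 175–224), with its closing direction towards image left (+y) and the thumb bar at (362,199). Three crystals stand at (176,211), (186,241) and (193,268), and the middle one looks smallest. I'll zoom in and measure.

```bash
python3 - <<'E'
from h import *
d=load('top');s=load('side')
a=cv2.resize(d['color'][165:235,240:425],None,fx=4,fy=4,interpolation=cv2.INTER_CUBIC)
b=cv2.resize(d['color'][195:285,160:235],None,fx=3,fy=3,interpolation=cv2.INTER_CUBIC)
c=cv2.resize(s['color'][315:365,290:400],None,fx=4,fy=4,interpolation=cv2.INTER_CUBIC)
m=np.zeros((280+275,745,3),np.uint8);m[:280,:740]=a;m[283:283+270,:225]=b;m[283:483,230:670]=c
cv2.imwrite('pics/z.png',np.clip(m*1.4,0,255).astype(np.uint8))
P=cloud(d)
for (u,v) in[(176,211),(186,241),(193,268)]:
    q=P[v-12:v+13,u-12:u+13].reshape(-1,3);q=q[(q[:,2]>.006)&(q[:,2]<.1)]
    print(u,v,len(q),'mean',q.mean(0).round(4),'min',q.min(0).round(4),'max',q.max(0).round(4), 'mid',((q.min(0)+q.max(0))/2).round(4))
for (u,v) in [(300,199),(362,199),(345,199),(390,199),(255,199),(281,199),(270,199)]: print(u,v,P[v,u].round(4),ray(d,u,v,.056).round(4))
E
```

```text
176 211 187 mean [0.5253 0.3642 0.0305] min [0.5063 0.3441 0.006 ] max [0.5588 0.3963 0.0503] mid [0.5325 0.3702 0.0282]
186 241 117 mean [0.4464 0.3397 0.0226] min [0.4218 0.3122 0.006 ] max [0.4679 0.3747 0.0388] mid [0.4448 0.3434 0.0224]
193 268 184 mean [0.3783 0.3213 0.0314] min [0.3604 0.2996 0.0061] max [0.3964 0.3427 0.0519] mid [0.3784 0.3211 0.029 ]
300 199 [0.5491 0.0466 0.01  ] [0.5429 0.0452 0.056 ]
362 199 [ 0.5377 -0.11    0.0638] [ 0.5387 -0.1108  0.056 ]
345 199 [ 0.5403 -0.0682  0.0526] [ 0.5399 -0.068   0.056 ]
390 199 [ 0.5368 -0.1812  0.0567] [ 0.5369 -0.1813  0.056 ]
255 199 [0.553  0.1646 0.0036] [0.5459 0.1583 0.056 ]
281 199 [0.5448 0.0933 0.0511] [0.5441 0.093  0.056 ]
270 199 [0.5453 0.1209 0.0526] [0.5449 0.1206 0.056 ]
```

View pics/z.png

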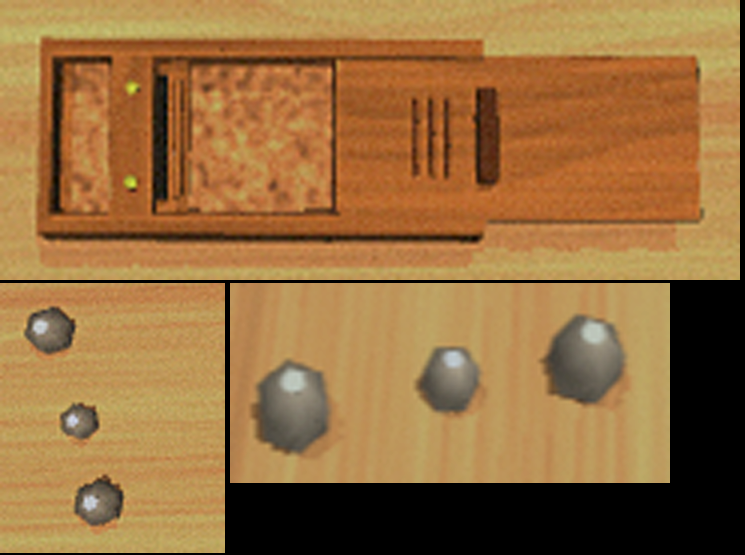

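The target is the middle crystal, clearly the smallest, at (186,241) in top and (345,338) in side. The bar is at about (362,199) and the opening at x≈287–324. Now I'll get precise positions.

```bash
python3 - <<'E'
from h import *
d=load('top');s=load('side')
def mask(D,u,v,r=14):
    c=D['color'][v-r:v+r,u-r:u+r]; c=cv2.resize(c,None,fx=4,fy=4,interpolation=cv2.INTER_CUBIC)
    h=cv2.cvtColor(c,cv2.COLOR_BGR2HSV); m=(h[...,1]<70).astype(np.uint8)
    n,l,st,ce=cv2.connectedComponentsWithStats(m); k=1+np.argmax(st[1:,4]); 
    f=lambda p:(np.array(p)+.5)/4-.5+[u-r,v-r]
    cnt=max(cv2.findContours((l==k).astype(np.uint8),0,1)[0],key=len)[:,0]
    return f(ce[k]),st[k],f(cnt)
def line(D,p):
    a=ray(D,*p,0.);b=ray(D,*p,.1);return a,(b-a)/np.linalg.norm(b-a)
for t,q in[((186,241),(345,338)),((176,211),(306,346)),((193,268),(379,333))]:
    A=mask(d,*t);B=mask(s,*q)
    a,e=line(d,A[0]);b,f=line(s,B[0])
    x=np.linalg.lstsq(np.c_[e,-f],b-a,rcond=None)[0];p=a+e*x[0];r=b+f*x[1]
    print(A[0],A[1],B[0],B[1],((p+r)/2).round(4),'gap',np.linalg.norm(p-r).round(4))
    if t[0]==186: # width of silhouettes at mid height by direction
      for D,M in((d,A),(s,B)):
        w=np.array([ray(D,*c,.012)[:2] for c in M[2]])
        print([(g,round(np.ptp(w@[np.cos(np.radians(g)),np.sin(np.radians(g))])*1e3,1)) for g in range(0,180,10)])
def z(x,y): return (x+.5)/4-.5+240,(y+.5)/4-.5+165
for n,x,y,h in[('TL',41,39,.056),('TR',482,40,.056),('BL',39,234,.056),('BR',481,236,.056),('nubrear top',498,88,.065),('nubrear bot',498,184,.065),('nubfront',477,88,.065),('nubfront b',477,184,.065),('lidlead',336,136,.049),('lidrear',698,136,.049),('ledge',189,136,.036),('block',153,136,.056),('gapt',336,62,.056),('gapb',336,212,.056)]:
    print(n,ray(d,*z(x,y),h)[:2].round(4))
print(cv2.cvtColor(d['color'],cv2.COLOR_BGR2HSV)[199,355:370].tolist())
E
```

```text
[186.0145951  240.88841808] [  36   36   46   42 1062] [344.69206843 338.60264386] [  29   30   55   61 2572] [0.4465 0.3428 0.0101] gap 0.0029
[(0, np.float64(26.5)), (10, np.float64(27.4)), (20, np.float64(27.5)), (30, np.float64(27.6)), (40, np.float64(26.9)), (50, np.float64(28.2)), (60, np.float64(29.4)), (70, np.float64(30.1)), (80, np.float64(30.0)), (90, np.float64(29.0)), (100, np.float64(27.7)), (110, np.float64(28.2)), (120, np.float64(28.4)), (130, np.float64(27.8)), (140, np.float64(26.5)), (150, np.float64(25.0)), (160, np.float64(24.5)), (170, np.float64(25.8))]
[(0, np.float64(27.5)), (10, np.float64(28.9)), (20, np.float64(29.8)), (30, np.float64(30.0)), (40, np.float64(30.6)), (50, np.float64(32.8)), (60, np.float64(34.5)), (70, np.float64(35.1)), (80, np.float64(34.9)), (90, np.float64(33.6)), (100, np.float64(32.8)), (110, np.float64(33.8)), (120, np.float64(33.8)), (130, np.float64(32.9)), (140, np.float64(31.1)), (150, np.float64(28.4)), (160, np.float64(25.8)), (170, np.float64(26.4))]
[176.03712121 210.13409091] [  27   26   64   57 1980] [305.43188187 345.54710267] [  23   13   66   87 4461] [0.5259 0.3682 0.0136] gap 0.0041
[192.2627184  267.68191161] [  26   29   61   56 1946] [378.61562777 333.59128217] [  20   18   73   85 4508] [0.3773 0.3256 0.0138] gap 0.0034
TL [0.6091 0.1706]
TR [ 0.6011 -0.1084]
BL [0.4854 0.173 ]
BR [ 0.4768 -0.1031]
nubrear top [ 0.5687 -0.1164]
nubrear bot [ 0.5082 -0.1141]
nubfront [ 0.569  -0.1033]
nubfront b [ 0.5086 -0.101 ]
lidlead [ 0.5432 -0.0144]
lidrear [ 0.5371 -0.2434]
ledge [0.5474 0.0793]
block [0.5453 0.1008]
gapt [ 0.5894 -0.0156]
gapb [ 0.4943 -0.0129]
[[12, 187, 123], [12, 180, 122], [13, 193, 124], [12, 182, 112], [16, 173, 31], [11, 205, 56], [12, 178, 66], [11, 211, 64], [13, 201, 61], [13, 192, 61], [14, 206, 115], [14, 188, 121], [13, 194, 117], [12, 188, 115], [13, 197, 115]]
```

Emit:
step_arm --motion '[47,-57,0,0,0,0.15,60,93,-114,0,0,0,0.3,60,140,-171,0,0,0,0.45,60,187,-228,-20,0,0,0.6,60,187,-228,-60,0,0,0.6,60,187,-228,-100,0,0,0.6,60,187,-228,-120,0,0,0.6,60,187,-228,-120,0,0,0.6,60,187,-228,-120,0,0,0.6,60]' --force 25

```text
time_s: 1.0
tcp_pos: [0.4456, 0.3404, 0.1102]
orientation: [0.269, -3.127, 0.002]
contact_force: [0.0, -0.1, 0.2]
grip_width: 0.0601
```

```bash
python3 - <<'E'
from h import *
from scipy.spatial.transform import Rotation as R
s=status.sense();print(s['time_s'],s['tcp_pos'],R.from_rotvec(s['orientation']).as_matrix().round(3).tolist(),s['grip_width'],s['contact_force'])
d=cap('side');c=d['color'][220:400,220:460];cv2.imwrite('pics/a1.png',cv2.resize(c,None,fx=3,fy=3))
E
```

```text
1.0 [0.44558278 0.3403553  0.11017301] [[-0.985, -0.171, -0.003], [-0.171, 0.985, -0.001], [0.003, -0.001, -1.0]] 0.060128146351939374 [ 0.0368946  -0.14073431  0.22352293]
```

View pics/a1.png

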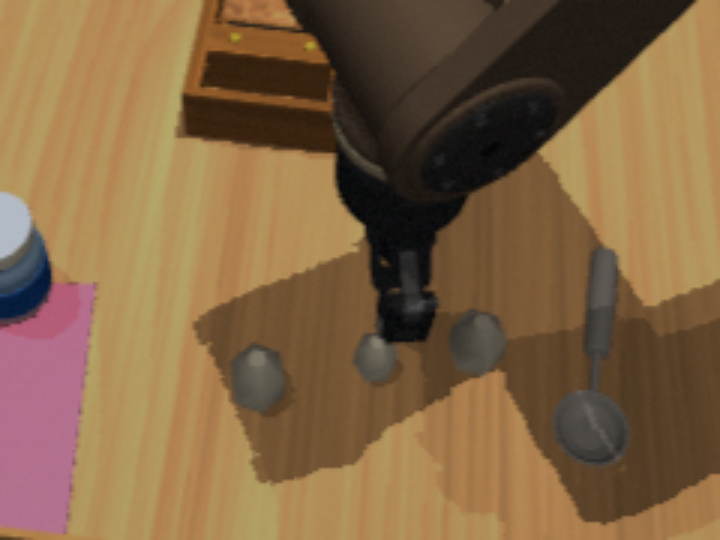

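The open fingers are above the small crystal at crop (375,357). The neighbours at (258,378) and (477,342) are clear of the jaw axis, so I'll descend and grip.

Emit:
step_arm --motion '[0,0.5,-40,0,0,0,60,0,0.5,-75,0,0,0,60,0,0.5,-95,0,0,0,60,0,0.5,-106,0,0,0,60,0,0.5,-106,0,0,0,60,0,0.5,-106,0,0,0,45,0,0.5,-106,0,0,0,35,0,0.5,-106,0,0,0,26,0,0.5,-106,0,0,0,15,0,0.5,-106,0,0,0,15,0,0.5,-106,0,0,0,15,0,0.5,-106,0,0,0,15]' --force 25

```text
time_s: 2.25
tcp_pos: [0.4462, 0.342, 0.0068]
orientation: [-0.271, 3.128, 0.002]
contact_force: [-1.1, 0.2, 8.2]
grip_width: 0.0288
```

Emit:
step_arm --motion '[0,0,2,0,0,0,15,0,0,2,0,0,0,15,0,0,2,0,0,0,15]'

```text
time_s: 2.55
tcp_pos: [0.4458, 0.3415, 0.0076]
orientation: [-0.272, 3.13, 0.0]
contact_force: [0.2, 0.2, -0.8]
grip_width: 0.0287
```

Emit:
step_arm --motion '[0,0,5,0,0,0,15,0,0,20,0,0,0,15,0,0,50,0,0,0,15,0,0,90,0,0,0,15,0,0,110,0,0,0,15,0,0,110,0,0,0,15]'

```text
time_s: 3.15
tcp_pos: [0.4467, 0.3421, 0.1203]
orientation: [-0.271, 3.125, 0.004]
contact_force: [0.2, 0.5, -1.8]
grip_width: 0.0286
```

```bash
python3 - <<'E'
from h import *
s=status.sense();print(s['time_s'],s['tcp_pos'],s['grip_width'],s['contact_force'])
d=cap('side');u,v=proj(d,s['tcp_pos']).astype(int);c=d['color'][v-50:v+50,u-70:u+70];cv2.imwrite('pics/a2.png',cv2.convertScaleAbs(cv2.resize(c,None,fx=5,fy=5),alpha=1.5))
E
```

```text
3.15 [0.44666745 0.34205591 0.12033683] 0.028641593565990255 [ 0.2258131   0.54345064 -1.80112698]
```

View pics/a2.png

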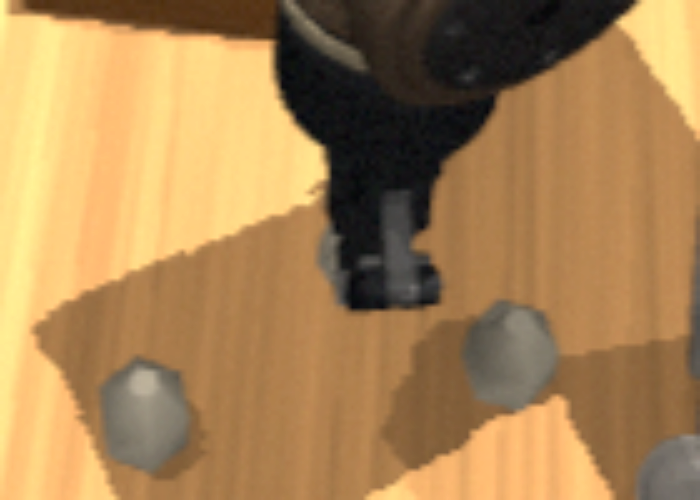

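The crystal is lifted and visible at the left of the finger (crop 320,255). The fingers appear to sit to the right of the projected TCP, so I'll check with the top view and some numbers.

```bash
python3 - <<'E'
from h import *
d=load('side');p=status.sense()['tcp_pos'];P=cloud(d)
print('side tcp px',proj(d,p), proj(d,p+[0,0,.1]),proj(d,p+[-.004,.025,.005]))
t=cap('top');print('top px',proj(t,p))
q=P.reshape(-1,3);k=(abs(q[:,0]-p[0])<.07)&(abs(q[:,1]-p[1])<.08)&(q[:,2]>.08)&(q[:,2]<.26);q=q[k]
for z in np.arange(.09,.26,.015):
    r=q[(q[:,2]>=z)&(q[:,2]<z+.015)]
    if len(r)>5: print(z.round(3),len(r),r.min(0).round(3),r.max(0).round(3),r.mean(0).round(3))
# grey light pixels near tcp
h=cv2.cvtColor(d['color'],cv2.COLOR_BGR2HSV);u,v=proj(d,p).astype(int)
for vv in range(v-12,v+16,2): print(vv,[(int(h[vv,uu,2]),int(P[vv,uu,0]*1e3),int(P[vv,uu,1]*1e3),int(P[vv,uu,2]*1e3)) for uu in range(u-10,u+22,3)])
E
```

```text
side tcp px [347.73329391 313.30884888] [351.62566685 285.71385207] [349.3240243  324.74796253]
top px [174.71512892 239.37037245]
0.105 7 [0.454 0.345 0.112] [0.46  0.354 0.119] [0.458 0.348 0.117]
0.12 29 [0.45  0.324 0.121] [0.461 0.365 0.134] [0.457 0.349 0.128]
0.135 18 [0.451 0.341 0.135] [0.459 0.366 0.149] [0.455 0.355 0.14 ]
0.165 50 [0.426 0.36  0.165] [0.455 0.39  0.18 ] [0.447 0.372 0.172]
0.18 71 [0.425 0.357 0.18 ] [0.46  0.397 0.195] [0.447 0.369 0.189]
0.195 44 [0.425 0.358 0.195] [0.46  0.406 0.21 ] [0.448 0.377 0.203]
0.21 224 [0.423 0.355 0.21 ] [0.463 0.409 0.225] [0.439 0.393 0.218]
0.225 128 [0.429 0.362 0.225] [0.462 0.394 0.24 ] [0.44  0.381 0.231]
0.24 94 [0.41  0.351 0.241] [0.482 0.381 0.255] [0.443 0.376 0.25 ]
0.255 75 [0.411 0.348 0.255] [0.482 0.381 0.26 ] [0.448 0.372 0.258]
301 [(179, 467, 253, 0), (155, 460, 249, -4), (17, 458, 366, 208), (12, 453, 363, 203), (6, 449, 379, 233), (18, 444, 380, 237), (32, 439, 377, 232), (39, 434, 376, 231), (18, 430, 378, 235), (104, 407, 246, 0), (106, 400, 244, -1)]
303 [(178, 466, 259, 1), (123, 460, 256, -1), (12
[... 2275 characters left out ...]
9, 293, 0)]
323 [(122, 463, 304, -1), (125, 456, 306, 2), (112, 450, 304, 0), (28, 449, 388, 172), (12, 446, 406, 210), (12, 441, 407, 215), (32, 437, 407, 215), (36, 432, 407, 217), (11, 427, 405, 214), (48, 422, 405, 214), (110, 398, 297, 0)]
325 [(122, 462, 310, 0), (126, 456, 309, 0), (119, 450, 309, 0), (98, 443, 306, -1), (84, 437, 307, 0), (115, 431, 306, 0), (111, 424, 304, -1), (112, 418, 306, 2), (100, 411, 302, -3), (113, 405, 303, 0), (109, 398, 302, -1)]
327 [(124, 462, 314, 0), (126, 456, 313, 0), (121, 449, 312, 0), (117, 443, 312, 0), (115, 437, 312, 2), (120, 430, 309, -2), (116, 424, 310, 0), (117, 417, 308, -1), (106, 411, 308, -1), (101, 404, 306, -4), (89, 398, 305, -4)]
```

The crystal is well centred in the grasp: its edge is about 14 mm from the TCP and its bottom about 8 mm below it. What showed in front was the upper linkage. I'll carry it over the box.

Emit:
step_arm --motion '[5,-16,5,0,0,-0.04,15,16,-50,10,0,0,-0.1,15,30,-95,10,0,0,-0.2,15,43,-140,10,0,0,-0.2,15,57,-185,10,0,0,-0.2,15,71,-230,10,0,0,-0.2,15,85,-272,10,0,0,-0.2,15,93,-298,10,0,0,-0.2,15,96,-309,0,0,0,-0.2,15,96,-309,-10,0,0,-0.2,15,96,-309,-10,0,0,-0.2,15,96,-309,-10,0,0,-0.2,15]'

```text
time_s: 4.45
tcp_pos: [0.541, 0.0336, 0.1067]
orientation: [-0.04, -3.14, -0.0]
contact_force: [-0.1, -0.7, -0.9]
grip_width: 0.0287
```

```bash
python3 - <<'E'
from h import *
d=cap('side');s=status.sense();print(s['time_s'],s['tcp_pos'],s['orientation'],s['grip_width'],s['contact_force'])
u,v=proj(d,s['tcp_pos']).astype(int);c=d['color'][v-50:v+60,u-70:u+70];cv2.imwrite('pics/a3.png',cv2.convertScaleAbs(cv2.resize(c,None,fx=5,fy=5),alpha=1.5))
E
```

```text
4.5 [0.54130866 0.03360409 0.10708129] [-3.98987956e-02 -3.14052674e+00 -2.87789679e-04] 0.028561608826701026 [ 0.51102388  0.68964218 -0.51391486]
```

View pics/a3.png

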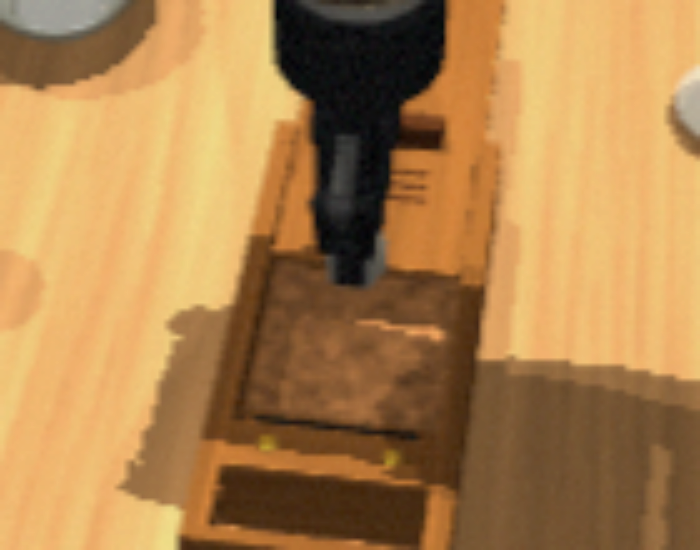

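The crystal is held upright above the opening, visible around crop (375,265). Next I'll lower it, release with the fingers only part-open, and rise.

Emit:
step_arm --motion '[1,0,-35,0,0,0,15,1,0,-65,0,0,0,15,1,0,-82,0,0,0,15,1,0,-90,0,0,0,15,1,0,-91,0,0,0,15,1,0,-91,0,0,0,15]'

```text
time_s: 5.1
tcp_pos: [0.543, 0.0328, 0.017]
orientation: [0.041, 3.14, 0.0]
contact_force: [-0.5, 0.6, -0.6]
grip_width: 0.0285
```

Emit:
step_arm --motion '[0,0,-2,0,0,0,15,0,0,-2,0,0,0,15,0,0,-2,0,0,0,32,0,0,-2,0,0,0,40,0,0,-2,0,0,0,40,0,0,-2,0,0,0,40,0,0,-2,0,0,0,40,0,0,10,0,0,0,40,0,0,40,0,0,0,40,0,0,80,0,0,0,40,0,-40,110,0,0,0,20,0,-80,110,0,0,0,0,0,-120,110,0,0,0,0,0,-160,110,0,0,0,0,0,-175,110,0,0,0,0,0,-175,110,0,0,0,0,0,-175,110,0,0,0,0]'

```text
time_s: 6.8
tcp_pos: [0.5425, -0.1419, 0.1266]
orientation: [-0.043, -3.141, -0.001]
contact_force: [0.1, 0.0, 1.2]
grip_width: 0.0
```

```bash
python3 - <<'E'
from h import *
d=cap('side');s=status.sense();print(s['time_s'],s['tcp_pos'],s['orientation'],s['grip_width'],s['contact_force'])
u,v=proj(d,[.543,-.02,.03]).astype(int);c=d['color'][v-65:v+75,u-70:u+70];cv2.imwrite('pics/a4.png',cv2.convertScaleAbs(cv2.resize(c,None,fx=4,fy=4),alpha=1.5))
P=cloud(d);q=P.reshape(-1,3);k=(abs(q[:,0]-.543)<.045)&(abs(q[:,1]-.03)<.038)&(q[:,2]>.016)&(q[:,2]<.046);print(k.sum(),q[k].min(0),q[k].max(0),q[k].mean(0))
E
```

```text
6.85 [ 0.54258279 -0.14147679  0.12654315] [-4.11539696e-02 -3.14110118e+00 -5.25959535e-04] -0.0003193175310682528 [-0.83042464  0.45029413  0.45369784]
102 [0.52783785 0.02209561 0.01618303] [0.55692726 0.04899058 0.04116359] [0.54173145 0.03883144 0.02900519]
```

View pics/a4.png

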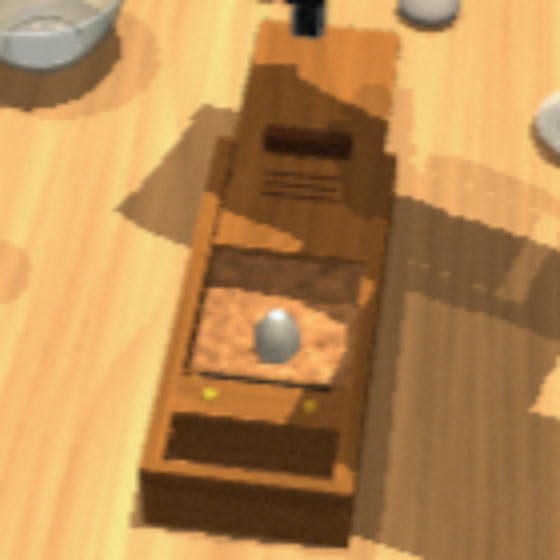

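The crystal stands upright on the cork at crop (277,335), with its top about 41 mm high, below the lid at 44. The bar is at (308,142) with the closed fingers behind it. I'll lower them behind the bar.

Emit:
step_arm --motion '[-4,0,-30,0,0,0,0,-4,0,-55,0,0,0,0,-4,0,-68,0,0,0,0,-4,0,-72,0,0,0,0,-4,0,-72,0,0,0,0,-4,0,-72,0,0,0,0]'

```text
time_s: 7.45
tcp_pos: [0.5392, -0.1424, 0.0552]
orientation: [0.041, 3.14, -0.0]
contact_force: [-0.2, 0.9, 0.5]
grip_width: 0.0
```

Emit:
step_arm --motion '[0,3,0,0,0,0,0,0,6,0,0,0,0,0,0,9,0,0,0,0,0,0.3,12,0,0,0,0,0,0.4,15,0,0,0,0,0,0.5,18,0,0,0,0,0,0.6,21,0,0,0,0,0,0.6,21,0,0,0,0,0]'

```text
time_s: 8.25
tcp_pos: [0.5393, -0.1212, 0.0544]
orientation: [0.042, 3.141, 0.0]
contact_force: [0.3, 0.3, -0.5]
grip_width: -0.0001
```

```bash
cat > nub.py <<'E'
from h import *
d=cap('side');s=status.sense();print(s['time_s'],s['tcp_pos'],s['contact_force'],s['torque'])
P=cloud(d)
y=s['tcp_pos'][1]
q=P.reshape(-1,3);k=(abs(q[:,0]-.541)<.032)&(abs(q[:,0]-.541)>.017)&(q[:,1]>y-.03)&(q[:,1]<y+.06)&(q[:,2]>.0575)&(q[:,2]<.07)
print(k.sum(),'nub y',np.median(q[k][:,1]) if k.any() else None,q[k][:,1].min() if k.any() else 0,q[k][:,1].max() if k.any() else 0)
E
python3 nub.py
```

```text
8.3 [ 0.53931598 -0.12129131  0.05432929] [ 0.76579292  0.50539298 -0.41598705] [-0.00064147 -0.0542845   0.02292701]
46 nub y -0.0980630576137356 -0.10541242621034679 -0.09144073259110158
```

The lid seems to be moving, with the bar near y≈−0.10. I'll continue moderately.

Emit:
step_arm --motion '[0.1,4,0,0,0,0,0,0.3,8,0,0,0,0,0,0.4,12,0,0,0,0,0,0.5,16,0,0,0,0,0,0.6,20,0,0,0,0,0,0.7,24,0,0,0,0,0,0.8,28,0,0,0,0,0,0.9,32,0,0,0,0,0,1.0,36,0,0,0,0,0,1.1,40,0,0,0,0,0,1.2,44,0,0,0,0,0,1.3,48,0,0,0,0,0,1.5,52,0,0,0,0,0,1.6,56,0,0,0,0,0,1.7,60,0,0,0,0,0,1.7,60,0,0,0,0,0]'

```text
time_s: 9.9
tcp_pos: [0.541, -0.061, 0.0543]
orientation: [-0.041, -3.141, -0.0]
contact_force: [0.4, 0.2, -0.2]
grip_width: 0.0002
```

```bash
python3 nub.py; python3 - <<'E'
from h import *
d=load('side')
u,v=proj(d,[.543,.03,.03]).astype(int);c=d['color'][v-65:v+60,u-70:u+70];cv2.imwrite('pics/a5.png',cv2.convertScaleAbs(cv2.resize(c,None,fx=4,fy=4),alpha=1.5))
E
```

```text
9.95 [ 0.54090709 -0.06117137  0.0543034 ] [ 0.10006831 -0.24824328  0.90167709] [ 0.02054773  0.01791579 -0.02269862]
45 nub y -0.037624092340904705 -0.04581970375318692 -0.03088383692300799
```

View pics/a5.png

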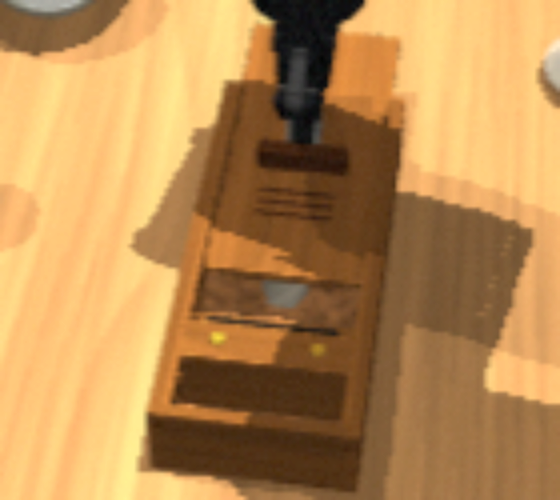

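The lid follows and its leading edge is passing over the crystal. About 40 mm remains, so I'll slow down.

Emit:
step_arm --motion '[0.1,2,0,0,0,0,0,0.1,4,0,0,0,0,0,0.2,6,0,0,0,0,0,0.2,8,0,0,0,0,0,0.3,10,0,0,0,0,0,0.3,12,0,0,0,0,0,0.4,14,0,0,0,0,0,0.5,16,0,0,0,0,0,0.5,18,0,0,0,0,0,0.6,20,0,0,0,0,0,0.6,20,0,0,0,0,0]'

```text
time_s: 11.05
tcp_pos: [0.5416, -0.0413, 0.0543]
orientation: [-0.042, -3.141, -0.0]
contact_force: [-0.7, -1.4, -0.4]
grip_width: 0.0004
```

Emit:
step_arm --motion '[0,1,0,0,0,0,0,0.1,2,0,0,0,0,0,0.1,3,0,0,0,0,0,0.1,4,0,0,0,0,0,0.1,4,0,0,0,0,0]'

```text
time_s: 11.55
tcp_pos: [0.5417, -0.0374, 0.0543]
orientation: [0.042, 3.141, 0.0]
contact_force: [0.0, -0.3, 0.0]
grip_width: -0.0001
```

Emit:
step_arm --motion '[0,1,0,0,0,0,0,0.1,2,0,0,0,0,0,0.1,2,0,0,0,0,0]'

```text
time_s: 11.85
tcp_pos: [0.5418, -0.0354, 0.0543]
orientation: [-0.042, -3.141, -0.0]
contact_force: [-1.2, -1.5, 0.2]
grip_width: -0.0002
```

Emit:
step_arm --motion '[0,1,0,0,0,0,0,0.1,2,0,0,0,0,0,0.1,2,0,0,0,0,0]'

```text
time_s: 12.15
tcp_pos: [0.5419, -0.0334, 0.0543]
orientation: [-0.042, -3.141, -0.0]
contact_force: [-0.2, -0.5, -0.2]
grip_width: 0.0002
```

Emit:
step_arm --motion '[0,1,0,0,0,0,0,0,2,0,0,0,0,0,0,2,0,0,0,0,0]'

```text
time_s: 12.45
tcp_pos: [0.5419, -0.0314, 0.0543]
orientation: [0.042, 3.141, 0.0]
contact_force: [-0.1, -0.9, 0.7]
grip_width: -0.0
```

Emit:
step_arm --motion '[0,1,0,0,0,0,0,0.1,2,0,0,0,0,0,0.1,2,0,0,0,0,0]'

```text
time_s: 12.75
tcp_pos: [0.542, -0.0295, 0.0543]
orientation: [-0.042, -3.141, 0.0]
contact_force: [-0.9, -2.2, 0.2]
grip_width: 0.0002
```

Emit:
step_arm --motion '[0,1,0,0,0,0,0,0,2,0,0,0,0,0,0,2,0,0,0,0,0]'

```text
time_s: 13.05
tcp_pos: [0.542, -0.0278, 0.0543]
orientation: [0.042, 3.141, -0.0]
contact_force: [-1.3, -5.4, 0.1]
grip_width: 0.0003
```

Emit:
step_arm --motion '[0,0.5,0,0,0,0,0,0,1,0,0,0,0,0,0,1,0,0,0,0,0]'

```text
time_s: 13.35
tcp_pos: [0.5421, -0.0266, 0.0544]
orientation: [0.042, 3.141, -0.0]
contact_force: [-0.6, -4.1, 0.0]
grip_width: 0.0002
```

Emit:
step_arm --motion '[0,0.5,0,0,0,0,0,0,1,0,0,0,0,0,0,1,0,0,0,0,0]'

```text
time_s: 13.65
tcp_pos: [0.5421, -0.0254, 0.0544]
orientation: [0.042, 3.141, 0.0]
contact_force: [-0.1, -3.1, 0.0]
grip_width: 0.0001
```

Emit:
step_arm --motion '[0,0.5,0,0,0,0,0,0,1,0,0,0,0,0,0,1,0,0,0,0,0]'

```text
time_s: 13.95
tcp_pos: [0.5421, -0.0244, 0.0543]
orientation: [0.042, 3.141, 0.0]
contact_force: [-0.4, -1.4, -0.2]
grip_width: 0.0001
```

Emit:
step_arm --motion '[0,0.5,0,0,0,0,0,0,1,0,0,0,0,0,0,1,0,0,0,0,0]'

```text
time_s: 14.25
tcp_pos: [0.5421, -0.0234, 0.0543]
orientation: [0.042, 3.141, 0.0]
contact_force: [0.7, -1.8, 0.1]
grip_width: 0.0002
```

Emit:
step_arm --motion '[0,0.5,0,0,0,0,0,0,1,0,0,0,0,0,0,1,0,0,0,0,0]'

```text
time_s: 14.55
tcp_pos: [0.5419, -0.0224, 0.0543]
orientation: [-0.042, -3.141, -0.0]
contact_force: [0.1, 0.2, -1.2]
grip_width: -0.0003
```

Emit:
step_arm --motion '[0,0.5,0,0,0,0,0,0.1,1,0,0,0,0,0,0.1,1,0,0,0,0,0]'

```text
time_s: 14.85
tcp_pos: [0.5421, -0.0214, 0.0543]
orientation: [-0.042, -3.141, -0.0]
contact_force: [-0.1, -0.2, 0.2]
grip_width: 0.0002
```

Emit:
step_arm --motion '[0,0.5,0,0,0,0,0,0,1,0,0,0,0,0,0,1,0,0,0,0,0]'

```text
time_s: 15.15
tcp_pos: [0.5421, -0.0206, 0.0543]
orientation: [0.042, 3.141, -0.0]
contact_force: [0.3, -1.5, -1.6]
grip_width: 0.0003
```

Emit:
step_arm --motion '[0,0.5,0,0,0,0,0,0,1,0,0,0,0,0,0,1,0,0,0,0,0]'

```text
time_s: 15.45
tcp_pos: [0.5421, -0.0197, 0.0543]
orientation: [0.042, 3.141, -0.0]
contact_force: [0.6, -3.9, -0.3]
grip_width: 0.0002
```

Emit:
step_arm --motion '[0,0.5,0,0,0,0,0,0,1,0,0,0,0,0,0,1,0,0,0,0,0]'

```text
time_s: 15.75
tcp_pos: [0.5422, -0.019, 0.0543]
orientation: [0.042, 3.141, -0.001]
contact_force: [0.2, -7.9, -1.0]
grip_width: 0.0
```

```bash
python3 nub.py; python3 - <<'E'
from h import *
d=load('side')
u,v=proj(d,[.543,.06,.03]).astype(int);c=d['color'][v-50:v+45,u-60:u+60];cv2.imwrite('pics/a6.png',cv2.convertScaleAbs(cv2.resize(c,None,fx=6,fy=6),alpha=1.5))
E
```

```text
15.8 [ 0.54215748 -0.01899208  0.05429714] [-0.3372022  -6.71835303 -1.27010074] [-1.29794175  0.06203912 -0.01961714]
57 nub y 0.004355610845792623 -0.005890394476773952 0.009642355628551208
```

View pics/a6.png

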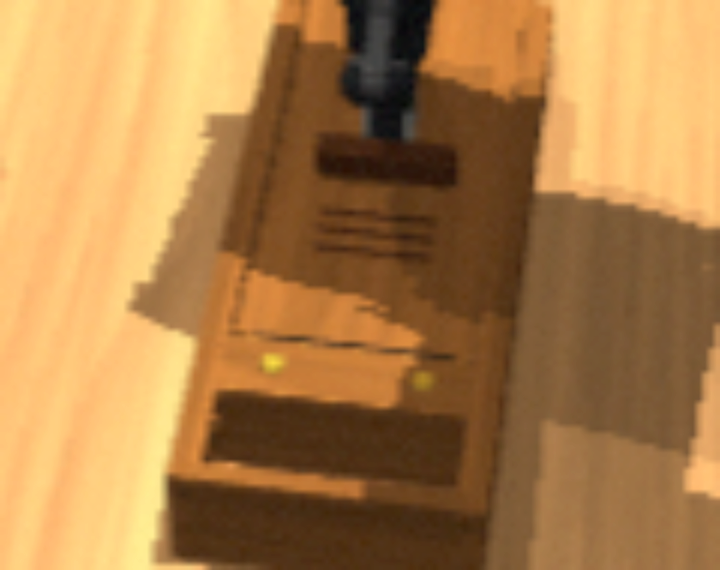

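The lid is almost at the end block; only a thin gap remains at about (340,345). The force is rising at about 4 N/mm. I'll ease up to about 13 N.

Emit:
step_arm --motion '[0,0.3,0,0,0,0,0,0,0.6,0,0,0,0,0,0,0.6,0,0,0,0,0]'

```text
time_s: 16.1
tcp_pos: [0.5422, -0.0186, 0.0543]
orientation: [0.042, 3.141, -0.001]
contact_force: [-1.4, -9.1, -1.7]
grip_width: -0.0
```

Emit:
step_arm --motion '[0,0.3,0,0,0,0,0,0,0.6,0,0,0,0,0,0,0.6,0,0,0,0,0]'

```text
time_s: 16.4
tcp_pos: [0.5422, -0.0182, 0.0543]
orientation: [0.042, 3.141, -0.001]
contact_force: [-0.7, -10.9, -1.3]
grip_width: 0.0001
```

Emit:
step_arm --motion '[0,0.2,0,0,0,0,0,0,0.4,0,0,0,0,0,0,0.4,0,0,0,0,0]'

```text
time_s: 16.7
tcp_pos: [0.5422, -0.0179, 0.0543]
orientation: [0.042, 3.141, -0.001]
contact_force: [-1.2, -12.3, -1.5]
grip_width: 0.0003
```

Emit:
step_arm --motion '[0,0.2,0,0,0,0,0,0,0.4,0,0,0,0,0,0,0.4,0,0,0,0,0]'

```text
time_s: 17.0
tcp_pos: [0.5422, -0.0176, 0.0543]
orientation: [0.042, 3.141, -0.002]
contact_force: [-1.1, -13.5, -1.4]
grip_width: -0.0001
```

```bash
python3 nub.py
```

```text
17.05 [ 0.54221991 -0.01759575  0.05429905] [ -1.26859996 -13.68582841  -1.57465422] [-2.1869731   0.07074084  0.01128988]
53 nub y 0.005037387233082467 -0.0063443001945930845 0.00976006832196214
```

At 13.5 N nothing gave way further, which suggests the lid is past the ridge and on the rubber. I'll back off gently; the position where the force vanishes shows whether the ridge holds.

Emit:
step_arm --motion '[0,-0.5,0,0,0,0,0,0,-1,0,0,0,0,0,0,-1,0,0,0,0,0]'

```text
time_s: 17.35
tcp_pos: [0.5422, -0.0183, 0.0543]
orientation: [0.042, 3.141, -0.001]
contact_force: [-0.5, -9.7, -1.0]
grip_width: 0.0
```

Emit:
step_arm --motion '[0,-0.5,0,0,0,0,0,0,-1,0,0,0,0,0,0,-1,0,0,0,0,0]'

```text
time_s: 17.65
tcp_pos: [0.5422, -0.019, 0.0543]
orientation: [0.042, 3.141, -0.001]
contact_force: [-0.3, -7.5, -1.0]
grip_width: 0.0
```

Emit:
step_arm --motion '[0,-0.5,0,0,0,0,0,0,-1,0,0,0,0,0,0,-1,0,0,0,0,0]'

```text
time_s: 17.95
tcp_pos: [0.5421, -0.0195, 0.0543]
orientation: [-0.042, -3.141, -0.0]
contact_force: [0.8, -3.3, -0.6]
grip_width: -0.0005
```

Emit:
step_arm --motion '[0,-0.5,0,0,0,0,0,0,-1,0,0,0,0,0,0,-1,0,0,0,0,0]'

```text
time_s: 18.25
tcp_pos: [0.5421, -0.0204, 0.0544]
orientation: [-0.042, -3.141, -0.0]
contact_force: [0.7, -0.1, -0.2]
grip_width: -0.0001
```

The force falls to zero about 2.3 mm back, which doesn't settle whether the ridge holds. I'll check directly with a gentle push of a few newtons on the bar's front face: a latched lid resists, a loose one slides.

Emit:
step_arm --motion '[0,-3,0,0,0,0,0,0,-3,15,0,0,0,0,0,-3,35,0,0,0,0,1,20,35,0,0,0,0,1,52,35,0,0,0,0,1,52,35,0,0,0,0,1,52,15,0,0,0,0,1,52,2,0,0,0,0,1,52,2,0,0,0,0,1,50,2,0,0,0,0,1,48,2,0,0,0,0,1,47,2,0,0,0,0,1,46,2,0,0,0,0,1,46,2,0,0,0,0]'

```text
time_s: 19.65
tcp_pos: [0.5432, 0.0253, 0.0566]
orientation: [0.042, 3.141, 0.0]
contact_force: [-0.9, 0.1, 1.3]
grip_width: -0.0
```

Emit:
step_arm --motion '[0,-0.5,0,0,0,0,0,0,-1,0,0,0,0,0,0,-1,0,0,0,0,0]'

```text
time_s: 19.95
tcp_pos: [0.5431, 0.0245, 0.0563]
orientation: [0.042, 3.141, 0.0]
contact_force: [0.1, 0.3, 1.3]
grip_width: 0.0001
```

Emit:
step_arm --motion '[0,-0.5,0,0,0,0,0,0,-1,0,0,0,0,0,0,-1,0,0,0,0,0]'

```text
time_s: 20.25
tcp_pos: [0.5431, 0.0234, 0.0563]
orientation: [-0.042, -3.141, -0.0]
contact_force: [-0.0, 0.7, -0.4]
grip_width: -0.0002
```

Emit:
step_arm --motion '[0,-0.5,0,0,0,0,0,0,-1,0,0,0,0,0,0,-1,0,0,0,0,0]'

```text
time_s: 20.55
tcp_pos: [0.5431, 0.0224, 0.0563]
orientation: [0.042, 3.141, 0.0]
contact_force: [-0.0, 0.5, -0.6]
grip_width: 0.0001
```

Emit:
step_arm --motion '[0,-0.5,0,0,0,0,0,0,-0.5,0,0,0,0,0]'

```text
time_s: 20.75
tcp_pos: [0.5431, 0.0219, 0.0563]
orientation: [-0.042, -3.141, -0.0]
contact_force: [-0.0, 0.1, -0.1]
grip_width: -0.0003
```

Emit:
step_arm --motion '[0,-0.5,0,0,0,0,0,0,-0.5,0,0,0,0,0]'

```text
time_s: 20.95
tcp_pos: [0.5431, 0.0214, 0.0563]
orientation: [0.042, 3.141, 0.0]
contact_force: [0.1, 0.2, -0.5]
grip_width: -0.0
```

Emit:
step_arm --motion '[0,-0.5,0,0,0,0,0,0,-0.5,0,0,0,0,0]'

```text
time_s: 21.15
tcp_pos: [0.5431, 0.0209, 0.0563]
orientation: [0.042, 3.141, 0.0]
contact_force: [-0.3, 0.5, -0.1]
grip_width: -0.0001
```

Emit:
step_arm --motion '[0,-0.5,0,0,0,0,0,0,-0.5,0,0,0,0,0]'

```text
time_s: 21.35
tcp_pos: [0.5431, 0.0204, 0.0563]
orientation: [-0.042, -3.141, -0.0]
contact_force: [-0.4, 0.3, 0.4]
grip_width: 0.0
```

Emit:
step_arm --motion '[0,-0.5,0,0,0,0,0,0,-0.5,0,0,0,0,0]'

```text
time_s: 21.55
tcp_pos: [0.5431, 0.0199, 0.0563]
orientation: [-0.042, -3.141, -0.0]
contact_force: [0.2, -0.2, 0.3]
grip_width: -0.0003
```

Emit:
step_arm --motion '[0,-0.5,0,0,0,0,0,0,-0.5,0,0,0,0,0]'

```text
time_s: 21.75
tcp_pos: [0.5431, 0.0194, 0.0563]
orientation: [-0.042, -3.141, -0.0]
contact_force: [-0.3, 0.1, -0.1]
grip_width: 0.0001
```

Emit:
step_arm --motion '[0,-0.5,0,0,0,0,0,0,-0.5,0,0,0,0,0]'

```text
time_s: 21.95
tcp_pos: [0.5431, 0.0189, 0.0563]
orientation: [-0.042, -3.141, -0.0]
contact_force: [0.0, 0.1, -0.4]
grip_width: 0.0
```

Emit:
step_arm --motion '[0,-0.5,0,0,0,0,0,0,-0.5,0,0,0,0,0]'

```text
time_s: 22.15
tcp_pos: [0.5431, 0.0184, 0.0563]
orientation: [0.042, 3.141, 0.0]
contact_force: [-0.4, -0.2, -0.5]
grip_width: 0.0002
```

Emit:
step_arm --motion '[0,-0.5,0,0,0,0,0,0,-0.5,0,0,0,0,0]'

```text
time_s: 22.35
tcp_pos: [0.5431, 0.0179, 0.0563]
orientation: [-0.042, -3.141, -0.0]
contact_force: [0.1, -1.0, 0.6]
grip_width: 0.0
```

```bash
python3 - <<'E'
from h import *
d=cap('side');s=status.sense();print(s['time_s'],s['tcp_pos'],s['contact_force'])
u,v=proj(d,[.543,.06,.03]).astype(int);c=d['color'][v-50:v+45,u-60:u+60];cv2.imwrite('pics/a7.png',cv2.convertScaleAbs(cv2.resize(c,None,fx=6,fy=6),alpha=1.5))
E
```

```text
22.4 [0.54309533 0.01792545 0.05632181] [ 0.85277789 -0.94193849  0.16350328]
```

View pics/a7.png

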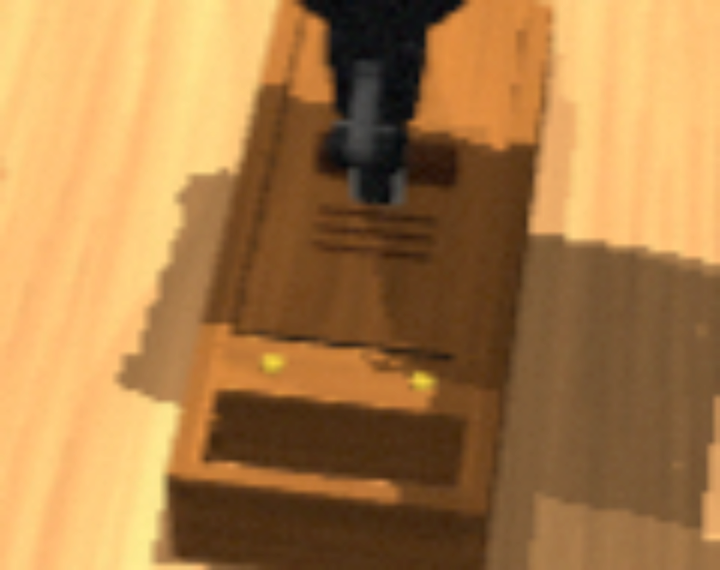

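The bar (rows 135–185) and the gap at row 345 are unchanged, and the finger is just in front of the bar without contact yet. I'll continue.

Emit:
step_arm --motion '[0,-0.5,0,0,0,0,0,0,-0.5,0,0,0,0,0]'

```text
time_s: 22.6
tcp_pos: [0.5431, 0.0175, 0.0563]
orientation: [0.042, 3.141, 0.0]
contact_force: [-0.4, 2.0, -0.2]
grip_width: 0.0001
```

Emit:
step_arm --motion '[0,-0.5,0,0,0,0,0,0,-0.5,0,0,0,0,0]'

```text
time_s: 22.8
tcp_pos: [0.5431, 0.017, 0.0563]
orientation: [-0.042, -3.141, -0.0]
contact_force: [-0.3, 1.5, -0.8]
grip_width: -0.0003
```

Emit:
step_arm --motion '[0,-0.5,0,0,0,0,0,0,-0.5,0,0,0,0,0]'

```text
time_s: 23.0
tcp_pos: [0.5431, 0.0165, 0.0563]
orientation: [-0.042, -3.141, -0.0]
contact_force: [0.4, 3.2, -0.4]
grip_width: -0.0001
```

Emit:
step_arm --motion '[0,-0.5,0,0,0,0,0,0,-0.5,0,0,0,0,0]'

```text
time_s: 23.2
tcp_pos: [0.5431, 0.016, 0.0563]
orientation: [-0.042, -3.141, -0.0]
contact_force: [0.8, 3.2, -0.2]
grip_width: -0.0001
```

Emit:
step_arm --motion '[0,-0.4,0,0,0,0,0,0,-0.4,0,0,0,0,0,0,-0.4,0,0,0,0,0]'

```text
time_s: 23.5
tcp_pos: [0.5431, 0.0156, 0.0563]
orientation: [-0.042, -3.141, -0.0]
contact_force: [0.3, 4.4, -0.9]
grip_width: -0.0001
```

Emit:
step_arm --motion '[0,-0.4,0,0,0,0,0,0,-0.4,0,0,0,0,0,0,-0.4,0,0,0,0,0]'

```text
time_s: 23.8
tcp_pos: [0.5431, 0.0151, 0.0563]
orientation: [-0.042, -3.141, -0.0]
contact_force: [0.2, 3.2, -0.2]
grip_width: -0.0002
```

```bash
cat > chk.py <<'E'
from h import *
old=cv2.imread('pics/a7.png');F=[];C=[]
for i in range(8):
    d=vision.capture('side');F.append(status.sense()['contact_force']);C.append(d['color'].astype(np.float32))
s=status.sense();print(s['time_s'],s['tcp_pos'],'F',np.mean(F,0).round(2),np.std(F,0).round(2))
u,v=proj(d,[.543,.06,.03]).astype(int);c=np.mean(C,0).astype(np.uint8)[v-50:v+45,u-60:u+60]
new=cv2.convertScaleAbs(cv2.resize(c,None,fx=6,fy=6),alpha=1.5);cv2.imwrite('pics/'+__import__('sys').argv[1],new)
g=lambda i:cv2.cvtColor(i,cv2.COLOR_BGR2GRAY).astype(np.float32)
a,b=g(old),g(new)
for n,(x0,x1,y0,y1) in dict(bar=(412,455,125,200),grooves=(310,440,198,268),edge=(250,450,320,365),screws=(240,450,350,400),back=(215,465,385,500)).items():
    A,B=a[y0:y1,x0:x1],b[y0:y1,x0:x1];best=[]
    pad=b[y0-18:y1+18,x0:x1]
    r=cv2.matchTemplate(pad,A,cv2.TM_CCOEFF_NORMED)[:,0];k=r.argmax();print(n,'dy(px)',(k-18)/6,r.max().round(3))
u0=proj(d,[.543,.05,.049]);u1=proj(d,[.543,.06,.049]);print('px per 10mm',(u1-u0))
E
python3 chk.py a8.png
```

```text
24.2 [0.5430632  0.01516741 0.05631128] F [-0.64  3.84 -0.67] [0.36 0.56 0.38]
bar dy(px) -0.6666666666666666 0.974
grooves dy(px) -0.8333333333333334 0.95
edge dy(px) 0.0 0.97
screws dy(px) -0.16666666666666666 0.959
back dy(px) 0.0 0.998
px per 10mm [-0.44915108  3.07341833]
```

The lid did move back about 2.4 mm under 3.8 N. That is more than friction alone, so the ridge resists only softly so far. I'll go behind the bar and push again with averaged force readings.

Emit:
step_arm --motion '[0,4,0,0,0,0,0,0,4,15,0,0,0,0,0,4,33,0,0,0,0,-1,-25,33,0,0,0,0,-1,-46,33,0,0,0,0,-1,-46,33,0,0,0,0,-1,-46,15,0,0,0,0,-1,-46,-1.5,0,0,0,0,-1,-46,-1.5,0,0,0,0,-1,-44,-1.5,0,0,0,0,-1,-42,-1.5,0,0,0,0,-1,-41,-1.5,0,0,0,0,-1,-40,-1.5,0,0,0,0,-1,-39,-1.5,0,0,0,0,-1,-39,-1.5,0,0,0,0]'

```text
time_s: 25.7
tcp_pos: [0.5422, -0.0237, 0.055]
orientation: [0.042, 3.141, 0.0]
contact_force: [0.4, 0.6, -0.9]
grip_width: 0.0005
```

```bash
python3 chk.py a9.png
```

```text
26.1 [ 0.54207986 -0.02389124  0.05480285] F [ 0.32  0.15 -0.19] [0.65 0.48 0.44]
bar dy(px) -0.5 0.839
grooves dy(px) -0.5 0.609
edge dy(px) 0.3333333333333333 0.696
screws dy(px) -0.16666666666666666 0.797
back dy(px) 0.0 0.932
px per 10mm [-0.44915108  3.07341833]
```

Emit:
step_arm --motion '[0,0.5,0,0,0,0,0,0,1,0,0,0,0,0,0,1,0,0,0,0,0]'

```text
time_s: 26.4
tcp_pos: [0.5421, -0.0228, 0.0548]
orientation: [-0.042, -3.141, -0.0]
contact_force: [-0.1, -0.1, -0.2]
grip_width: 0.0001
```

Emit:
step_arm --motion '[0,0.5,0,0,0,0,0,0,0.5,0,0,0,0,0]'

```text
time_s: 26.6
tcp_pos: [0.5421, -0.0223, 0.0548]
orientation: [-0.042, -3.141, -0.0]
contact_force: [0.2, 0.1, 0.1]
grip_width: 0.0002
```

Emit:
step_arm --motion '[0,0.5,0,0,0,0,0,0,0.5,0,0,0,0,0]'

```text
time_s: 26.8
tcp_pos: [0.5421, -0.0218, 0.0548]
orientation: [-0.042, -3.141, -0.0]
contact_force: [-0.1, 0.9, -0.4]
grip_width: -0.0
```

Emit:
step_arm --motion '[0,0.5,0,0,0,0,0,0,0.5,0,0,0,0,0]'

```text
time_s: 27.0
tcp_pos: [0.5421, -0.0213, 0.0548]
orientation: [-0.042, -3.141, -0.0]
contact_force: [-0.2, -0.4, -0.6]
grip_width: 0.0001
```

Emit:
step_arm --motion '[0,0.5,0,0,0,0,0,0,0.5,0,0,0,0,0]'

```text
time_s: 27.2
tcp_pos: [0.5421, -0.0208, 0.0548]
orientation: [0.042, 3.141, 0.0]
contact_force: [-0.2, -0.6, 0.4]
grip_width: 0.0
```

Emit:
step_arm --motion '[0,0.5,0,0,0,0,0,0,0.5,0,0,0,0,0]'

```text
time_s: 27.4
tcp_pos: [0.5421, -0.0204, 0.0548]
orientation: [0.042, 3.141, 0.0]
contact_force: [0.3, -1.6, 0.7]
grip_width: -0.0
```

Contact is again at about −0.0205, so the lid sprang forward by itself after I released the backward push. The ridge is therefore behind the bead and driving the lid onto the stop. I'll do one more firm push to about 13 N to seat it, then let go.

Emit:
step_arm --motion '[0,0.5,0,0,0,0,0,0,1,0,0,0,0,0,0,1.5,0,0,0,0,0,0,1.5,0,0,0,0,0]'

```text
time_s: 27.8
tcp_pos: [0.5422, -0.0191, 0.0548]
orientation: [0.042, 3.141, -0.0]
contact_force: [0.5, -5.1, -0.9]
grip_width: 0.0001
```

Emit:
step_arm --motion '[0,0.5,0,0,0,0,0,0,1,0,0,0,0,0,0,1,0,0,0,0,0]'

```text
time_s: 28.1
tcp_pos: [0.5422, -0.0185, 0.0548]
orientation: [0.042, 3.141, -0.001]
contact_force: [-0.2, -9.7, -0.9]
grip_width: 0.0001
```

Emit:
step_arm --motion '[0,0.5,0,0,0,0,0,0,0.8,0,0,0,0,0,0,0.8,0,0,0,0,0]'

```text
time_s: 28.4
tcp_pos: [0.5422, -0.0179, 0.0548]
orientation: [0.042, 3.141, -0.001]
contact_force: [-1.1, -11.8, -0.9]
grip_width: -0.0003
```

Emit:
step_arm --motion '[0,0.3,0,0,0,0,0,0,0.4,0,0,0,0,0,0,0.4,0,0,0,0,0]'

```text
time_s: 28.7
tcp_pos: [0.5422, -0.0176, 0.0548]
orientation: [0.042, 3.141, -0.002]
contact_force: [-0.1, -12.4, 0.3]
grip_width: 0.0001
```

Emit:
step_arm --motion '[0,-1,0,0,0,0,0,0,-2,0,0,0,0,0,0,-3,0,0,0,0,0,0,-5,0,0,0,0,0,0,-12,0,0,0,0,0,0,-12,20,0,0,0,0,0,-12,60,0,0,0,0,0,-60,100,0,0,0,0,0,-110,120,0,0,0,0,0,-160,150,0,0,0,0,0,-200,150,0,0,0,0,0,-200,150,0,0,0,0,0,-200,150,0,0,0,0,0,-200,150,0,0,0,0]'

```text
time_s: 30.1
tcp_pos: [0.5417, -0.2158, 0.2042]
orientation: [-0.042, -3.14, -0.002]
contact_force: [0.3, -0.9, 0.7]
grip_width: 0.0001
```

```bash
python3 chk.py a10.png; python3 - <<'E'
from h import *
t=cap('top');a=cv2.resize(t['color'][165:235,240:425],None,fx=4,fy=4,interpolation=cv2.INTER_CUBIC);b=cv2.imread('pics/a10.png')
m=np.zeros((560,745,3),np.uint8);m[:280,:740]=np.clip(a*1.4,0,255);m[280:,:360]=cv2.resize(b,(360,280));cv2.imwrite('pics/fin.png',m)
E
```

```text
30.5 [ 0.54223346 -0.21606432  0.20477513] F [-0.18  0.14 -0.05] [0.73 0.39 0.38]
bar dy(px) 0.3333333333333333 0.823
grooves dy(px) 0.0 0.559
edge dy(px) 0.3333333333333333 0.483
screws dy(px) -0.3333333333333333 0.692
back dy(px) 0.0 0.929
px per 10mm [-0.44915108  3.07341833]
```

View pics/fin.png

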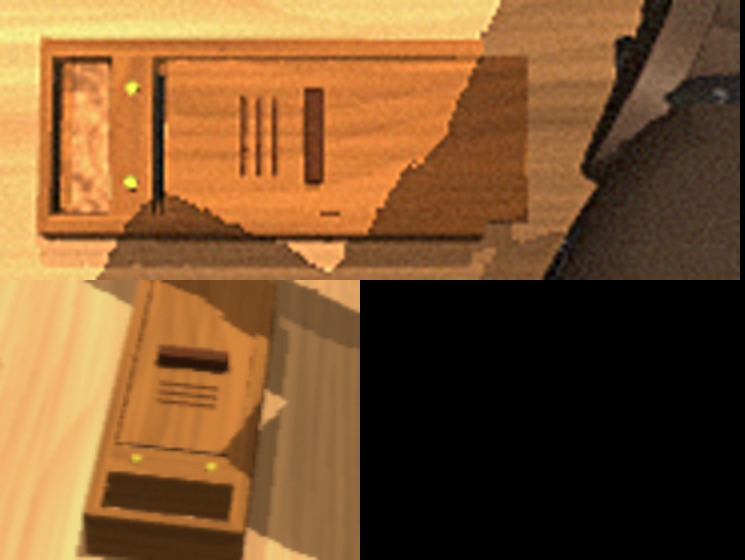

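The lid is shut against the black stop strip at crop (159,136). The bar moved from x=487 to x=314, about 110 mm of travel, which matches the closed position I expected. The arm is clear, so I'll hand in.

```bash
python3 -c "
from plant import bot
print(bot.close_job())"
```

```text
the job is handed in; nothing more can be done
None
```

I put the smallest (middle) crystal upright in the box, closed the lid over the ridge onto the rubber stop, moved the arm clear and handed in at about 30.5 s. No verdict was reported.

**What supports the lid being shut**
- **Position:** the bar travelled about 110 mm, which is where I expected it to end up. The top view shows the lid's leading edge against the black stop strip.
- **Force:** resistance rose at about 4 N/mm at the end. I pushed to about 13.7 N, and later again to 12.4 N, before letting go. That is roughly 3 mm of squeeze if the lid was already on the stop.
- **Latch test:** I pushed the bar backwards with about 4 N and the lid gave 2.4 mm. After that, contact from behind was again at the same place, so the lid had sprung forward by itself.

**What did not agree or was not checked**
- **Ridge peak:** I never read the 9–12 N ridge peak. The highest reading near the ridge was 5.4 N, about 9 mm before the end; the peak probably fell between samples.
- **Backward give:** the lid moved back more easily than a firm latch should, and the force as I backed off could also fit a lid that is not latched. The final stop squeeze was not measured, so the latch rests on the spring-back and the final position.
- **Crystal grip:** the fingers read 28.6 mm instead of 26 mm, so they were probably not square on the flats. It still stood upright once released; I couldn't see it after the lid closed.
- **Other things:** I did not re-measure them at the end, but no move brought the arm near any of them except the two larger crystals, which still looked in place after the lift.

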